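Set the portion ring of a chocolate filler

TASK

Reset the portion ring of the low round chocolate filler by pushing its lever around with the fingers: first push it fully closed, up against the broad stop block, then push it back until the one long mark of the scale lies in the middle of the lever's window. Take the hand away at the end, and leave the jar, the bowl, the spatula and the loose truffle where they are.

Things in the scene. Friction and masses are not known exactly. Their poses are not given: they have to be found in the camera images.
- portion_ring (a joint): Turn of the portion ring about its upright axis, rad, 0 to 1.9. 0 = fully closed (lever at the broad stop block, a hard end); it grows as the lever turns counter-clockwise seen from above, up to a hard end at 1.9 beside a slim upright pin. It turns stiffly (2 to 3 N at the peg) and stays where it is left.
- ring_axis (a point): Point on the ring's upright turning axis, 65 mm above the worktop, at the centre of the filler: a fixed low white drum, diameter 236 mm, top at 50 mm, with a shallow empty steel hopper in the middle (radius 60 mm, rim 70 mm high). Its place varies, and its turn by up to 30 degrees. The lever swings over its robot side, closed on the robot's left (+y), open on the right.
- stop_block (a point): Top centre of the broad steel stop block, 105 mm from the ring axis, 76 mm above the worktop, 24 mm radially x 22 mm across, on the drum's edge. The fully closed lever lies against it; the block is then clockwise of the lever, seen from above.
- peg (a point): Centre of the top of the lever's push peg: an upright black cylinder, diameter 18 mm, its top 115 mm above the worktop, 140 mm from the ring axis. It rises from a small dark steel block (20 mm radially x 23 mm across, 56 to 66 mm high) at the lever's outer end, beyond the drum's edge, free on both sides. Push it sideways along its arc.
- window (a point): Middle of the lever's window, 100 mm from the ring axis, 61 mm above the worktop, on the line from axis to peg. The lever is a loop of two parallel 5 mm dark steel rods with a 13 mm gap (the window) between them, running radially out over the scale from the dark ring (outer radius 80 mm) to the peg; the scale shows through the gap.
- long_mark (a point): Point on the long scale mark, 100 mm from the ring axis, 53 mm above the worktop. The scale is a flat aluminium collar, radius 82 to 115 mm, with five dark radial lines 5 mm wide, 0.25 rad apart: the middle one 32 mm long, the others 10 mm. The collar's turn varies. When set right, the window's middle is straight above this point.
- jar: Closed jar of cocoa, diameter 68 mm, 100 mm tall, standing on the worktop; origin at the centre of its underside. Not to be moved.
- bowl: Open steel bowl, diameter 120 mm, 55 mm tall, standing on the worktop; origin at the centre of its underside. Not to be moved.
- spatula: Spatula lying flat, 240 mm long, handle to its own -x; origin on its underside. Not to be moved.
- truffle_center (a point): Centre of one loose dark chocolate truffle, diameter 31 mm, 28 mm tall, on the worktop. Not to be moved.

How it is judged:
On the way, in this order (a step that is already met when the one before it is completed fails the run):
1. the portion ring is pushed fully closed, the lever against the stop block (value of joint portion_ring below 0.05 rad), for 0.1 s.
2. the lever is pushed back so that the long mark lies in the middle of its window (horizontal distance between window and long_mark below 0.005 m), for 0.2 s.
At the end, for the whole second after the job is handed in: After the ring has been fully closed (within 0.05 rad of the stop), the middle of the lever's window is within 5 mm, seen from above, of the point on the long mark, the ring is at rest, and jar, bowl, spatula and truffle are within 20 mm of where they were (horizontal distance between window and long_mark below 0.005 m and velocity of joint portion_ring between -0.02 and 0.02 rad/s and distance of each of jar, bowl, spatula, truffle_center from where it was at the start of the episode below 0.02 m); the robot touches nothing.
It fails at once if the jar is moved, lifted or carried off (distance of jar from where it was at the start of the episode above 0.02 m).
It fails at once if the bowl is moved, lifted or carried off (distance of bowl from where it was at the start of the episode above 0.02 m).
It fails at once if the spatula is moved, lifted or carried off (distance of spatula from where it was at the start of the episode above 0.02 m).
It fails at once if the truffle is moved, lifted or carried off (distance of truffle_center from where it was at the start of the episode above 0.02 m).
It also fails if it takes over 58 s, if anything falls off the work surface, if the arm or the gripper's body presses on something with over 40 N, if the wrist force passes 120 N, or if a joint passes its speed limit or range.

ROBOT

A 6-joint arm with a two-finger parallel gripper is mounted at the origin on the work surface. World frame = base frame: x ahead of the robot, y to its left, z up, the work surface at z = 0. Lengths are in m, angles in rad, forces in N, time in s.
With the tool pointing down it reaches from about 0.3 to 0.875 m from the base axis. Payload 6.4 kg.
Tool frame: the origin (TCP) lies between the finger pads; the fingertips stand 11 mm ahead of it and the grasp point (between the pads) lies 8 mm behind it (ctrl.tcp_to_tips is the distance from the TCP to the fingertips, in m); x points along the fingers, z is the direction in which the jaws open and shut, and the axes are right-handed (so a half turn about x gives the same grasp; the last joint's range is limited). The gripper opens to 85 mm and grips with 20 to 120 N. Pads are 22 mm wide; open, the fingers measure 114 mm over their backs; the gripper's body (76 mm by 85 mm) begins 54 mm behind the grasp point. The pads swing forward as they close: fully open they stand 13 mm farther back than shut.
Start: joints at [-1.504, 0.181, 1.607, -0, 1.354, -0.206], TCP at [0.155, -0.554, 0.242] pointing down, gripper open.
Joint ranges: [-2.99, 2.99], [-0.89, 2.07], [0.3, 2.58], [-1.14, 4.28], [0, 2.63], [-3.12, 3.12]. Speed limits (rad/s): [2.57, 2.57, 3.01, 3.14, 3.14, 3.14].

INTERFACE

Orientations are given as a unit quaternion [w, x, y, z].
In Python, from bench import ctrl, eyes, hand_in gives the robot as it stands. The module is installed in compiled form; this text tells all that it offers.
- The arm moves only by the tool step_arm, never from a script. Its arguments are lists of equal length, an entry for each row: "xyz": the shift along the world's x, y, z in mm, a list of three; "spin": the turn about the world's z in rad; "fingers": the opening in per cent of the stroke, from 0 (shut) to 100 (fully open). A call has 1 to 10 rows; each row is the pose to reach, as a shift and turn from the pose commanded when the call began; what a row does not reach only later rows make up. A row lasts 1/10 s, in which the tool goes at most 50 mm and 8.59 degrees, less where a joint would pass 70% of its speed; a pose out of reach is approached as far as the arm can. A call with a gripper value outside its range is refused whole. The fingers move at their own pace and stop on an object; the grip force is fixed at half the most. Time passes only in rows, so rows that repeat a pose let the fingers close. It gives the time, the measured TCP pose, the force and the opening at its end, in the units of the state.
- ctrl.get_obs(): the state, without advancing time (a new reading comes with each control period).
- eyes.camera(name): name is "side" or "top"; returns the picture (384x512x3 uint8, red, green, blue); there is no depth.
- eyes.camera_model(name): a dict with "vertical_fov" (degrees; the focal length in pixels is half the picture's height over the tangent of half this angle, whatever the lens; pixels are square), "cx", "cy" (the principal point, pixels), "pose" (4x4, takes a point from camera to world coordinates). Camera axes: x right, y up, looking along -z (the intrinsics and any distortion apply to the point x, -y, -z); pixel columns grow to the right and rows downward; lengths in m; the calibration is good to about 2 mm. A picture is of the moment at which its call begins. camera_model takes no time and is no camera call.
- hand_in(): hands the job in, once; it reports no verdict.
The state is a dict: "time_s": time; "q": joint angles; "dq": joint speeds; "joint_efforts": joint torques, N m; "eef_pos": TCP position; "eef_rot": TCP orientation; "wrist_force": force on the tool from outside, world axes, zero at the start; "torque": the same for the moment, N m; "opening": opening from 0.0 (shut) to 1.0 (fully open).
Only numpy, scipy, OpenCV 4.12 (cv2) and the standard library are available. Lean on these libraries where they do the work, as an engineer would, in place of code of your own. Each camera call takes 0.05 s, during which the arm holds its last target.

## Working session

There is one attempt and no reset: what is moved stays moved. The work goes in short steps, Python scripts to look and compute and a tool call to move; the robot and the scene stay as the last step left them, time stands still between calls to the robot, and variables do not carry over. Pictures are saved under pics/ and viewed, and the job is handed in when it is done.

Besides the shell and the picture viewer there is one more tool, called after ">>>" as a command line: name --pt "numbers of a row" for each row, then --argument value for the rest. step_arm: Moves the arm, as the interface text tells. Its arguments: {"type":"object","properties":{"xyz":{"type":"array"},"spin":{"type":"array"},"fingers":{"type":"array"}},"required":["xyz","spin","fingers"]}

```bash
mkdir -p pics; python3 - <<'E'
from bench import ctrl,eyes
import cv2,numpy as np
np.set_printoptions(precision=4,suppress=True)
for n in("top","side"):
    im=eyes.camera(n);cv2.imwrite(f"pics/{n}0.png",im[:,:,::-1]);print(n,eyes.camera_model(n))
print(ctrl.get_obs(), ctrl.tcp_to_tips)
E
```

```text
top {'vertical_fov': 56.329784789247434, 'cx': 252.2062961506975, 'cy': 187.55823400623154, 'pose': array([[-0.0034,  0.9896, -0.144 ,  0.4366],
       [-1.    , -0.003 ,  0.0032,  0.0377],
       [ 0.0027,  0.1441,  0.9896,  0.8999],
       [ 0.    ,  0.    ,  0.    ,  1.    ]])}
side {'vertical_fov': 50.21636839602953, 'cx': 254.9169701189843, 'cy': 193.21391782282547, 'pose': array([[-0.9411,  0.252 , -0.2255,  0.3199],
       [-0.3381, -0.7002,  0.6288,  0.5991],
       [ 0.0006,  0.668 ,  0.7441,  0.7702],
       [ 0.    ,  0.    ,  0.    ,  1.    ]])}
{'time_s': 0.1, 'q': array([-1.5043,  0.1815,  1.6079,  0.    ,  1.3538, -0.2063]), 'dq': array([ 0.0003, -0.0005, -0.0028,  0.0004,  0.002 , -0.0002]), 'joint_efforts': array([  0.0011, -44.5877, -35.2236,  -0.0003,   0.0042,   0.    ]), 'eef_pos': array([ 0.1549, -0.5532,  0.2415]), 'eef_rot': array([ 0.563 ,  0.4278,  0.5637, -0.4269]), 'wrist_force': array([-0.0952,  0.0519, -0.7683]), 'torque': array([0.0307, 0.0123, 0.0317]), 'opening': 1.0007876531926831} 0.011
```

View pics/top0.png

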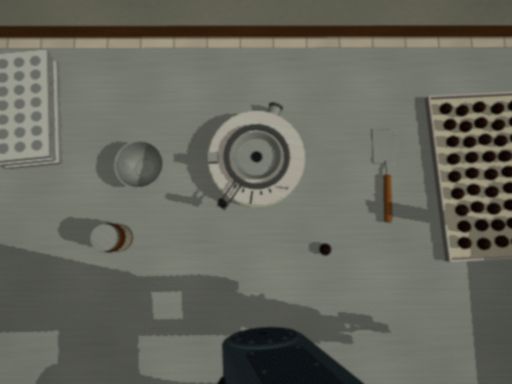

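View pics/side0.png

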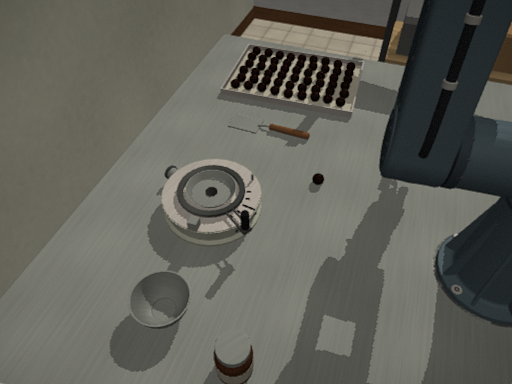

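```bash
cat > h.py <<'E'
from bench import ctrl,eyes
import cv2,numpy as np
np.set_printoptions(precision=4,suppress=True)
def K(m): return 192/np.tan(np.radians(m['vertical_fov']/2))
def ray(n,u,v):
    m=eyes.camera_model(n);f=K(m);P=m['pose']
    d=P[:3,:3]@np.array([(u-m['cx'])/f,-(v-m['cy'])/f,-1]);return P[:3,3],d
def onz(n,u,v,z):
    o,d=ray(n,u,v);return o+d*(z-o[2])/d[2]
def proj(n,p):
    m=eyes.camera_model(n);f=K(m);P=m['pose'];c=P[:3,:3].T@(np.asarray(p)-P[:3,3])
    return np.array([m['cx']+f*c[0]/-c[2],m['cy']-f*c[1]/-c[2]])
def crop(n,src,out,u0,u1,v0,v1,s):
    cv2.imwrite(out,cv2.resize(cv2.imread(src)[v0:v1,u0:u1],None,fx=s,fy=s,interpolation=cv2.INTER_CUBIC))
E
python3 - <<'E'
from h import *
crop('top','pics/top0.png','pics/t0c.png',200,315,95,215,5)
crop('side','pics/side0.png','pics/s0c.png',155,275,150,250,6)
E
```

```text
(no output)
```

View pics/t0c.png

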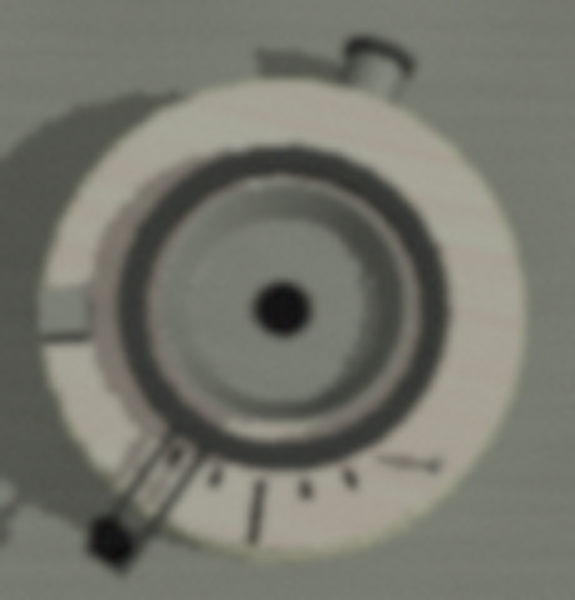

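View pics/s0c.png

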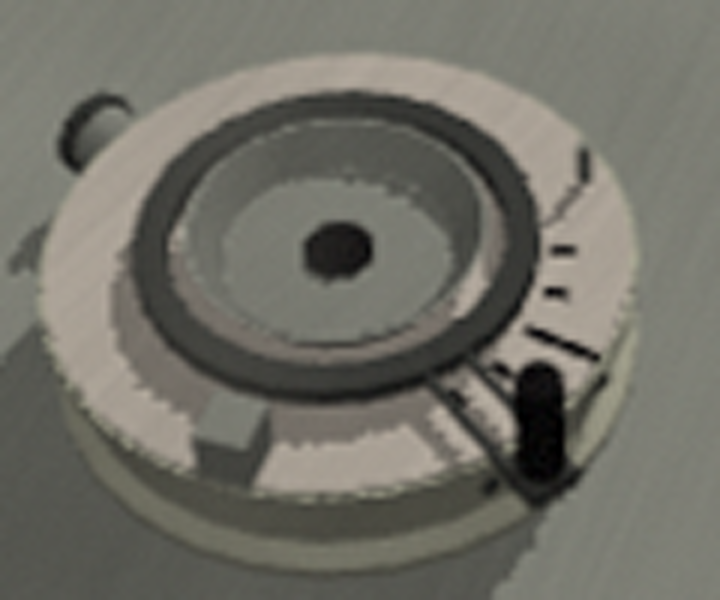

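```bash
cat >> h.py <<'E'
def circ(P):
    A=np.c_[2*P,np.ones(len(P))];s=np.linalg.lstsq(A,(P**2).sum(1),rcond=None)[0]
    return s[:2],np.sqrt(s[2]+s[0]**2+s[1]**2)
def cp(n,x,y,u0,v0,s,z): return onz(n,(x+.5)/s-.5+u0,(y+.5)/s-.5+v0,z)
E
python3 - <<'E'
from h import *
# top: hand points read off the 5x crop
T=lambda x,y,z:cp('top',x,y,200,95,5,z)
S=lambda x,y,z:cp('side',x,y,155,150,6,z)
# warm-coloured drum mask
for n,f in(('top','pics/top0.png'),('side','pics/side0.png')):
    im=cv2.imread(f).astype(int);w=((im[:,:,2]-im[:,:,0])>6)&(im.sum(2)>330)
    print(n,w.sum())
    roi=np.zeros_like(w)
    if n=='top': roi[95:215,200:315]=1
    else: roi[150:235,155:275]=1
    m=(w&roi).astype(np.uint8)
    cs,_=cv2.findContours(m,cv2.RETR_EXTERNAL,cv2.CHAIN_APPROX_NONE)
    c=max(cs,key=len)[:,0]
    P=np.array([onz(n,u,v,.05)[:2] for u,v in cv2.convexHull(c)[:,0]])
    for k in range(5):
        ce,r=circ(P);e=np.hypot(*(P-ce).T)-r;P=P[abs(e)<max(.003,1.5*e.std())]
    print('drum',ce,r,len(P))
    cv2.imwrite(f'pics/m_{n}.png',m*255)
print('hopper holes top (drum centre guess) mark:')
for q in [(262,482),(257,512),(252,543)]: print(T(*q,.052))
for q in [(528,330),(563,344),(600,358)]: print(S(*q,.052))
print('peg top',T(110,537,.115),S(540,375,.115))
print('stop',T(65,308,.076),S(233,415,.076))
print('ring',[T(x,y,.066) for x,y in[(118,305),(449,305),(283,145),(283,469)]])
E
```

```text
top 95961
drum [0.6482 0.0229] 0.20276363650133702 4
side 84305
drum [ 0.6612 -0.0405] 0.17492204750435697 4
hopper holes top (drum centre guess) mark:
[0.5518 0.0355 0.052 ]
[0.5373 0.0379 0.052 ]
[0.5225 0.0403 0.052 ]
[0.5523 0.0348 0.052 ]
[0.5373 0.0369 0.052 ]
[0.5217 0.0386 0.052 ]
peg top [0.519  0.1026 0.115 ] [0.5208 0.1019 0.115 ]
stop [0.6313 0.1279 0.076 ] [0.63  0.127 0.076]
ring [array([0.6351, 0.1038, 0.066 ]), array([ 0.6347, -0.0538,  0.066 ]), array([0.7139, 0.0249, 0.066 ]), array([0.556 , 0.0257, 0.066 ])]
```

```bash
python3 - <<'E'
from h import *
from scipy.spatial.transform import Rotation as R
o=ctrl.get_obs();w,x,y,z=o['eef_rot'];M=R.from_quat([x,y,z,w]).as_matrix()
print(M, 'jaw bearing',np.degrees(np.arctan2(M[1,2],M[0,2])),o['eef_pos'])
print('jar top',onz('top',104,237,.1),onz('side',234,345,.1))
print('bowl rim',onz('top',138,163,.055))
c=np.array([.635,.025])
for n,t in(('now',.59),('closed',1.32),('set',.131)):
    print(n,c+.14*np.array([-np.cos(t),np.sin(t)]),'tangent bearing mod180',(np.degrees(np.arctan2(-np.cos(t),-np.sin(t))))%180)
E
```

```text
[[-0.0001  0.963   0.2694]
 [ 0.0016  0.2694 -0.963 ]
 [-1.      0.0004 -0.0015]] jaw bearing -74.37186805195063 [ 0.1549 -0.5532  0.2415]
jar top [0.4438 0.3627 0.1   ] [0.4417 0.3611 0.1   ]
bowl rim [0.6201 0.3092 0.055 ]
now [0.5187 0.1029] tangent bearing mod180 56.19549008728144
closed [0.6003 0.1606] tangent bearing mod180 14.369571042731309
set [0.4962 0.0433] tangent bearing mod180 82.49425288378622
```

>>> step_arm --pt "30 45 0" --pt "60 85 0" --pt "90 125 0" --pt "120 165 0" --pt "145 205 0" --pt "170 245 0" --pt "190 285 0" --pt "210 325 0" --pt "230 365 0" --pt "245 400 0" --spin '[0.14,0.28,0.42,0.56,0.7,0.84,0.98,1.12,1.26,1.4]' --fingers '[40,40,40,40,40,40,40,40,40,40]'

```text
time_s: 1.1
eef_pos: [0.4004, -0.1516, 0.2421]
eef_rot: [0.706, -0.038, 0.706, 0.038]
wrist_force: [0.1, -0.1, -0.6]
opening: 0.4
```

>>> step_arm --pt "18 40 0" --pt "36 80 0" --pt "54 120 0" --pt "72 160 0" --pt "90 200 0" --pt "108 235 0" --pt "119 255 0" --pt "119 255 0" --pt "119 255 0" --pt "119 255 0" --spin '[0.14,0.28,0.42,0.56,0.7,0.84,0.875,0.875,0.875,0.875]' --fingers '[40,40,40,40,40,40,40,40,40,40]'

```text
time_s: 2.1
eef_pos: [0.5184, 0.1005, 0.242]
eef_rot: [0.624, -0.331, 0.625, 0.332]
wrist_force: [-0.7, 0.1, -1.2]
opening: 0.399
```

```bash
python3 - <<'E'
from h import *
from scipy.spatial.transform import Rotation as R
o=ctrl.get_obs();w,x,y,z=o['eef_rot'];M=R.from_quat([x,y,z,w]).as_matrix()
print(o['q'],o['eef_pos'],np.degrees(np.arctan2(M[1,2],M[0,2])))
E
```

```text
[-0.0333  0.0767  1.7239 -0.0003  1.3419 -1.009 ] [0.5184 0.1005 0.242 ] 55.90835762545104
```

>>> step_arm --pt "1 1 -30" --pt "1 1 -60" --pt "1 1 -90" --pt "1 1 -105" --pt "1 1 -105" --spin '[0,0,0,0,0]' --fingers '[40,40,40,40,40]'

```text
time_s: 2.6
eef_pos: [0.5177, 0.1011, 0.1348]
eef_rot: [0.623, -0.33, 0.626, 0.332]
wrist_force: [-0.2, -0.8, -1.3]
opening: 0.402
```

```bash
python3 - <<'E'
from h import *
im=eyes.camera('side');cv2.imwrite('pics/s1.png',im[:,:,::-1]);crop('side','pics/s1.png','pics/s1c.png',155,295,130,250,5)
E
```

```text
(no output)
```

View pics/s1c.png

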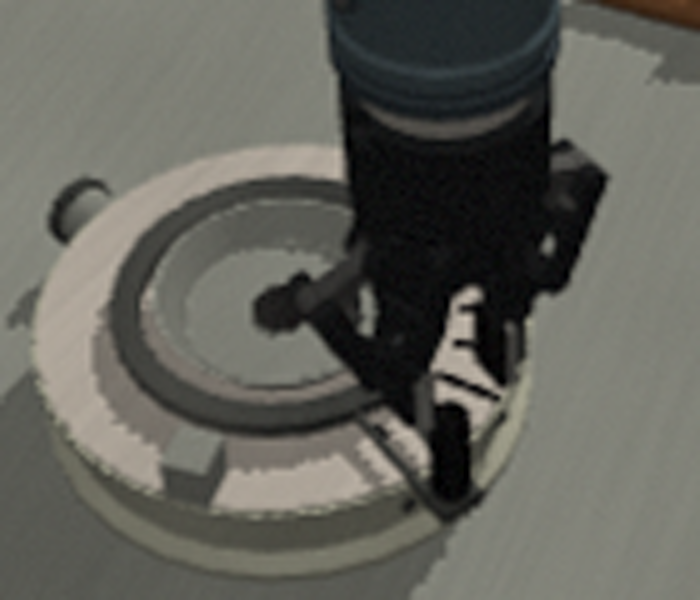

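>>> step_arm --pt "0 0 -12" --pt "0 0 -24" --pt "0 0 -36" --pt "0 0 -44" --pt "0 0 -44" --spin '[0,0,0,0,0]' --fingers '[40,40,40,40,40]'

```text
time_s: 3.15
eef_pos: [0.5188, 0.1023, 0.0916]
eef_rot: [0.623, -0.331, 0.625, 0.332]
wrist_force: [0.5, 0.2, -0.6]
opening: 0.403
```

```bash
python3 - <<'E'
from h import *
im=eyes.camera('side');cv2.imwrite('pics/s2.png',im[:,:,::-1]);crop('side','pics/s2.png','pics/s2c.png',155,295,130,250,5)
E
```

```text
(no output)
```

View pics/s2c.png

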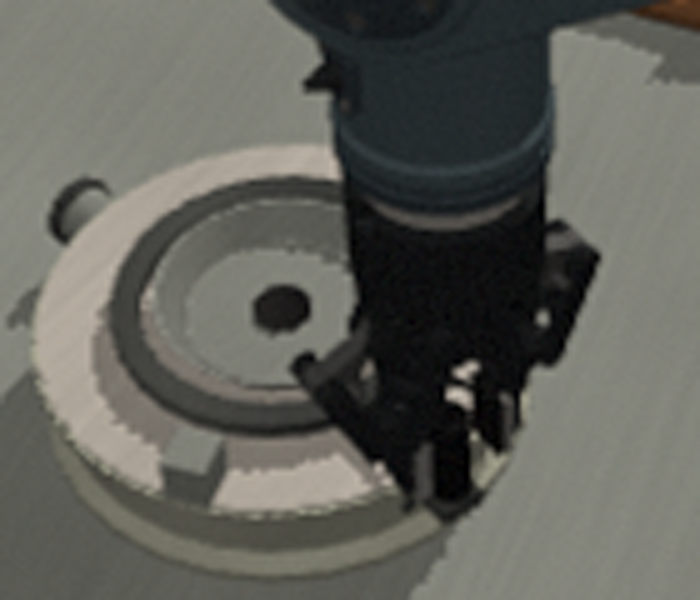

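```bash
cat >> h.py <<'E'
C=np.array([.635,.025])
def pos(t,r=.14): return C+r*np.array([-np.cos(t),np.sin(t)])
def plan(t0,ts):
    print([[*(int(round(k*1000)) for k in pos(t)-pos(t0)),0] for t in ts]); print([round(float(t0-t),3) for t in ts])
E
python3 - <<'E'
from h import *
plan(.59,[.62,.68,.74,.8,.86,.92,.98,1.04,1.10,1.16])
plan(1.16,[1.21,1.26,1.3,1.32,1.34,1.36,1.38,1.4,1.42,1.44])
E
```

```text
[[2, 3, 0], [7, 10, 0], [13, 17, 0], [19, 23, 0], [25, 28, 0], [32, 33, 0], [38, 38, 0], [45, 43, 0], [53, 47, 0], [60, 50, 0]]
[-0.03, -0.09, -0.15, -0.21, -0.27, -0.33, -0.39, -0.45, -0.51, -0.57]
[[6, 3, 0], [13, 5, 0], [18, 7, 0], [21, 7, 0], [24, 8, 0], [27, 9, 0], [29, 9, 0], [32, 10, 0], [35, 10, 0], [38, 10, 0]]
[-0.05, -0.1, -0.14, -0.16, -0.18, -0.2, -0.22, -0.24, -0.26, -0.28]
```

>>> step_arm --pt "2 3 0" --pt "7 10 0" --pt "13 17 0" --pt "19 23 0" --pt "25 28 0" --pt "32 33 0" --pt "38 38 0" --pt "45 43 0" --pt "53 47 0" --pt "60 50 0" --spin '[-0.03,-0.09,-0.15,-0.21,-0.27,-0.33,-0.39,-0.45,-0.51,-0.57]' --fingers '[40,40,40,40,40,40,40,40,40,40]'

```text
time_s: 4.2
eef_pos: [0.58, 0.1525, 0.0936]
eef_rot: [0.692, -0.142, 0.693, 0.142]
wrist_force: [-2.3, -0.6, 1.1]
opening: 0.401
```

>>> step_arm --pt "6 3 0" --pt "13 5 0" --pt "18 7 0" --pt "21 7 0" --pt "21 7 0" --spin '[-0.05,-0.1,-0.14,-0.16,-0.16]' --fingers '[40,40,40,40,40]'

```text
time_s: 4.7
eef_pos: [0.6013, 0.1594, 0.0935]
eef_rot: [0.702, -0.087, 0.702, 0.087]
wrist_force: [0.8, -0.6, -0.7]
opening: 0.398
```

>>> step_arm --pt "3 1 0" --pt "6 2 0" --pt "8 2 0" --pt "8 2 0" --spin '[-0.02,-0.04,-0.06,-0.06]' --fingers '[40,40,40,40]'

```text
time_s: 5.1
eef_pos: [0.6054, 0.1599, 0.0931]
eef_rot: [0.701, -0.067, 0.707, 0.065]
wrist_force: [-16.2, -6.2, 13.0]
opening: 0.401
```

>>> step_arm --pt "1 0 0" --pt "2 0 0" --pt "3 0 0" --pt "3 0 0" --spin '[0,0,0,0]' --fingers '[40,40,40,40]'

```text
time_s: 5.5
eef_pos: [0.6055, 0.1599, 0.0928]
eef_rot: [0.698, -0.067, 0.71, 0.065]
wrist_force: [-26.7, -8.9, 20.4]
opening: 0.401
```

```bash
python3 - <<'E'
from h import *
im=eyes.camera('side');cv2.imwrite('pics/s3.png',im[:,:,::-1]);crop('side','pics/s3.png','pics/s3c.png',155,295,130,250,5)
im=eyes.camera('top');cv2.imwrite('pics/t3.png',im[:,:,::-1]);crop('top','pics/t3.png','pics/t3c.png',180,315,95,215,5)
E
```

```text
(no output)
```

View pics/s3c.png

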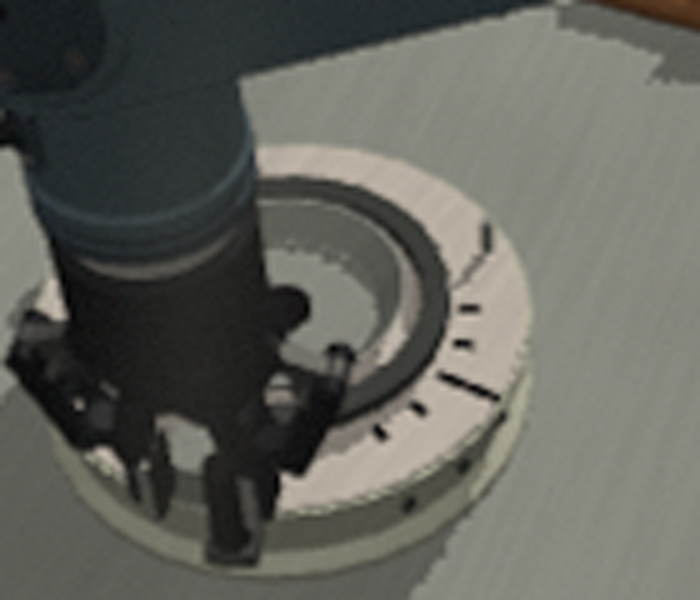

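View pics/t3c.png

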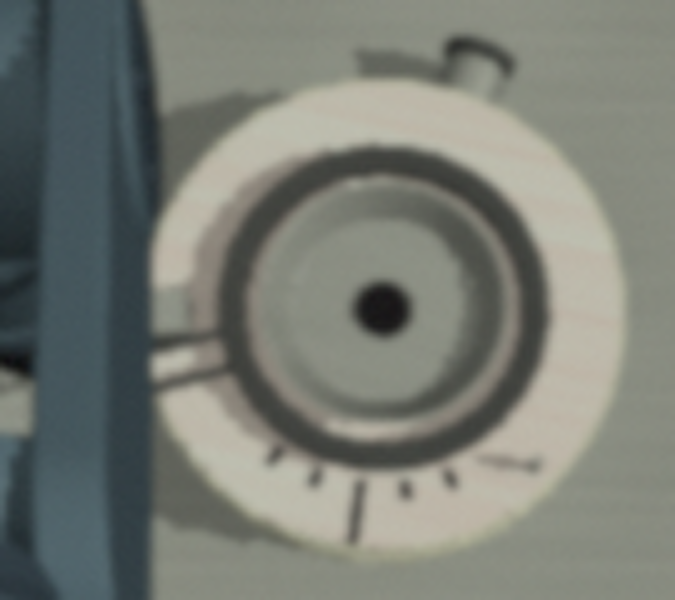

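```bash
python3 - <<'E'
from h import *
plan(1.40,[1.36,1.3,1.24,1.18,1.12,1.06,1.0,.94,.88,.82])
plan(.82,[.76,.7,.64,.58,.52,.46,.4,.35,.3,.26])
E
```

```text
[[-5, -1, 0], [-14, -3, 0], [-22, -6, 0], [-30, -9, 0], [-37, -12, 0], [-45, -16, 0], [-52, -20, 0], [-59, -25, 0], [-65, -30, 0], [-72, -36, 0]]
[0.04, 0.1, 0.16, 0.22, 0.28, 0.34, 0.4, 0.46, 0.52, 0.58]
[[-6, -6, 0], [-12, -12, 0], [-17, -19, 0], [-22, -26, 0], [-26, -33, 0], [-30, -40, 0], [-33, -48, 0], [-36, -54, 0], [-38, -61, 0], [-40, -66, 0]]
[0.06, 0.12, 0.18, 0.24, 0.3, 0.36, 0.42, 0.47, 0.52, 0.56]
```

>>> step_arm --pt "-5 -1 0" --pt "-14 -3 0" --pt "-22 -6 0" --pt "-30 -9 0" --pt "-37 -12 0" --pt "-45 -16 0" --pt "-52 -20 0" --pt "-59 -25 0" --pt "-65 -30 0" --pt "-72 -36 0" --spin '[0.02,0.08,0.14,0.2,0.26,0.32,0.38,0.44,0.5,0.56]' --fingers '[40,40,40,40,40,40,40,40,40,40]'

```text
time_s: 6.6
eef_pos: [0.5406, 0.1257, 0.0938]
eef_rot: [0.659, -0.259, 0.657, 0.259]
wrist_force: [1.6, 2.0, -0.2]
opening: 0.395
```

>>> step_arm --pt "-6 -6 0" --pt "-12 -12 0" --pt "-17 -19 0" --pt "-22 -26 0" --pt "-26 -33 0" --pt "-30 -40 0" --pt "-33 -48 0" --pt "-36 -54 0" --pt "-38 -61 0" --pt "-40 -66 0" --spin '[0.06,0.12,0.18,0.24,0.3,0.36,0.42,0.47,0.52,0.56]' --fingers '[40,40,40,40,40,40,40,40,40,40]'

```text
time_s: 7.6
eef_pos: [0.5008, 0.0592, 0.0938]
eef_rot: [0.562, -0.431, 0.56, 0.43]
wrist_force: [1.6, 0.6, -0.9]
opening: 0.403
```

```bash
python3 - <<'E'
from h import *
im=eyes.camera('side');cv2.imwrite('pics/s4.png',im[:,:,::-1]);crop('side','pics/s4.png','pics/s4c.png',155,295,130,250,5)
im=eyes.camera('top');cv2.imwrite('pics/t4.png',im[:,:,::-1]);crop('top','pics/t4.png','pics/t4c.png',200,315,125,215,6)
p=ctrl.get_obs()['eef_pos'];d=p[:2]-C;print(p,np.hypot(*d),np.arctan2(d[1],-d[0]))
E
```

```text
[0.5006 0.0588 0.0938] 0.1386361052462871 0.24663334981255666
```

View pics/s4c.png

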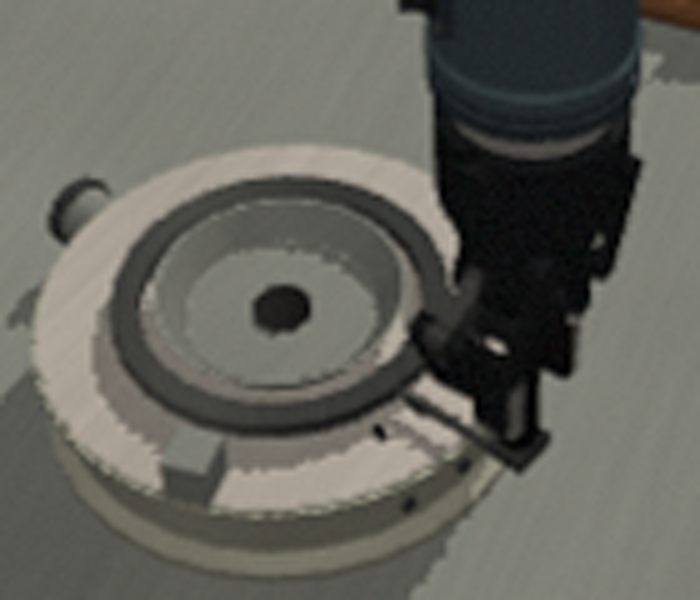

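View pics/t4c.png

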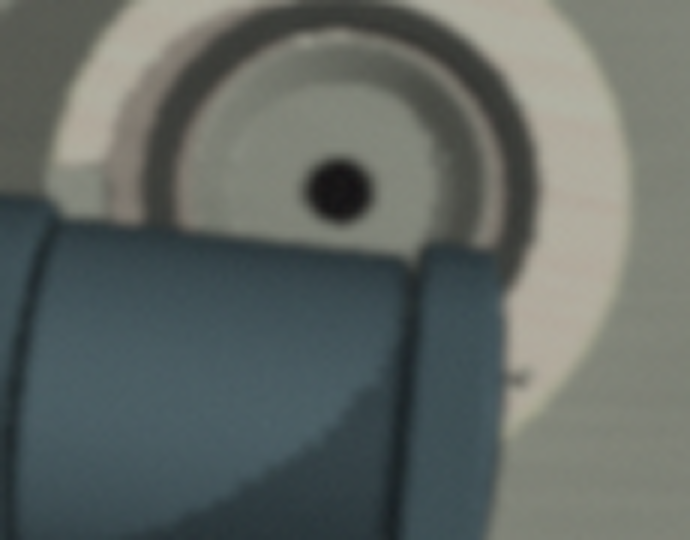

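```bash
python3 - <<'E'
from h import *
plan(.26,[.22,.18,.15,.12,.12,.15,.17])
E
```

```text
[[-1, -5, 0], [-2, -11, 0], [-3, -15, 0], [-4, -19, 0], [-4, -19, 0], [-3, -15, 0], [-3, -12, 0]]
[0.04, 0.08, 0.11, 0.14, 0.14, 0.11, 0.09]
```

>>> step_arm --pt "-1 -5 0" --pt "-2 -11 0" --pt "-3 -15 0" --pt "-4 -19 0" --pt "-4 -19 0" --pt "-4 -19 0" --spin '[0.04,0.08,0.11,0.14,0.14,0.14]' --fingers '[40,40,40,40,40,40]'

```text
time_s: 8.3
eef_pos: [0.4961, 0.0403, 0.0934]
eef_rot: [0.53, -0.468, 0.53, 0.468]
wrist_force: [0.8, 0.3, 0.7]
opening: 0.397
```

>>> step_arm --pt "0 4 0" --pt "0 7 0" --pt "0 7 10" --pt "0 7 30" --pt "0 7 60" --pt "0 7 90" --pt "0 -30 120" --pt "0 -75 120" --pt "0 -120 120" --pt "0 -160 120" --spin '[0,0,0,0,0,0,0,0,0,0]' --fingers '[40,40,40,40,40,40,40,40,40,40]'

```text
time_s: 9.3
eef_pos: [0.496, -0.1215, 0.2147]
eef_rot: [0.53, -0.469, 0.53, 0.467]
wrist_force: [0.0, -0.0, -0.6]
opening: 0.398
```

```bash
python3 - <<'E'
from h import *
im=eyes.camera('side');cv2.imwrite('pics/s5.png',im[:,:,::-1]);crop('side','pics/s5.png','pics/s5c.png',155,275,150,250,6)
im=eyes.camera('top');cv2.imwrite('pics/t5.png',im[:,:,::-1]);crop('top','pics/t5.png','pics/t5c.png',215,305,155,220,8)
E
```

```text
(no output)
```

View pics/s5c.png

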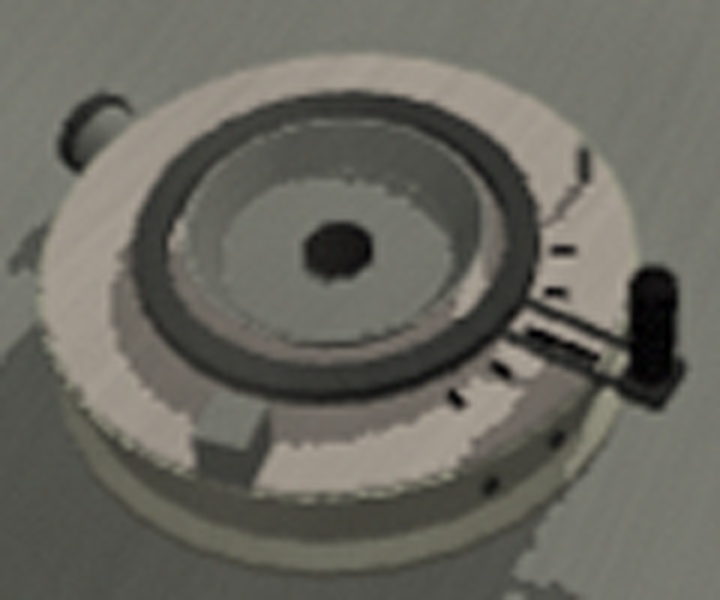

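View pics/t5c.png

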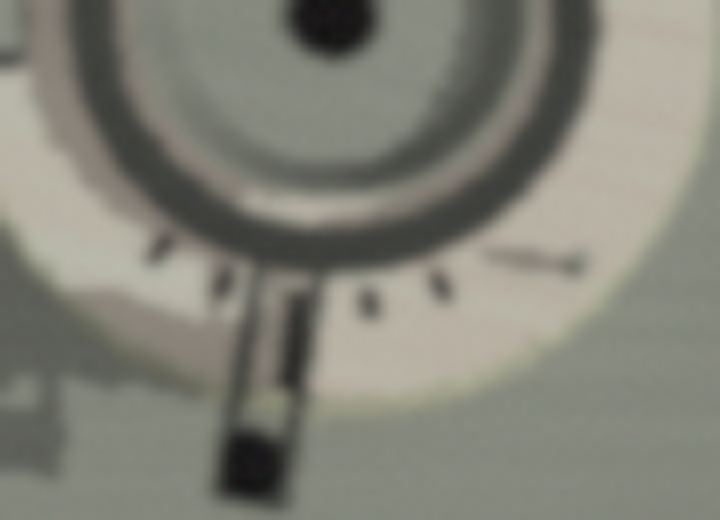

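```bash
python3 - <<'E'
from h import *
im=cv2.cvtColor(cv2.imread('pics/t5.png'),cv2.COLOR_BGR2GRAY);print('cols 240..258, now'); print(im[190:206,240:260])
im0=cv2.cvtColor(cv2.imread('pics/t0.png') if False else cv2.imread('pics/top0.png'),cv2.COLOR_BGR2GRAY);print(im0[190:206,240:260])
ang=lambda p:np.arctan2((p-C_)[1],-(p-C_)[0])
C_=np.r_[C,0]
T=lambda x,y,z:cp('top',x,y,215,155,8,z)
l=T(246,340,.061);r=T(308,340,.061);m=T(293,340,.053)
print(l,r,(l+r)/2,m,[ang(k) for k in(l,r,(l+r)/2,m)])
pt=T(250,465,.115);print('peg',pt,np.hypot(*(pt-C_)[:2]),ang(pt))
S=lambda x,y,z:cp('side',x,y,155,150,6,z)
for a in [S(538,303+3,.061),S(628,350,.061),S(512,337,.061),S(600,380,.061),S(528,333,.053),S(598,360,.053)]: print('side',a,np.hypot(*(a-C_)[:2]),ang(a))
pt=S(655,280,.115);print('peg',pt,np.hypot(*(pt-C_)[:2]),ang(pt))
E
```

```text
cols 240..258, now
[[159 123  88  90 122 130 111 109 124 130 132 129 124 114 100 120 150 162
  164 158]
 [157 122  95 108 132 131 109 113 130 132 121 108  99  95  98 131 163 174
  171 154]
 [160 134 122 135 145 129 104 116 135 132 111  84  71  78  97 133 164 176
  171 147]
 [160 142 143 155 152 125  99 112 129 127 106  75  60  75 100 139 168 178
  171 150]
 [157 145 147 156 144 114  93 106 123 122 101  67  56  75 110 146 171 179
  174 159]
 [142 138 138 140 125  98  87 105 120 117  92  61  54  78 116 153 172 179
  178 172]
 [134 134 134 130 112  86  85 107 120 115  89  60  54  75 121 159 176 178
  178 177]
 [134 133 131 124 106  81  85 111 122 111  83  54  52  79 125 162 177 179
  177 179]
 [131 132 129 120  98  79  92 116 122 109  79  52  53  83 128 164 177 179
  179 178]
 [130 130 128 117  93  77  94 118 124 108  76  48  54  88 133 165 178 179
  179 179]
 [128 129 126 111  88  76  95 120 123 105  74  48  59 100 142 169 179 180
  180 181]
 [122 126 123 109  84  79 100 119 120 100  66  47  66 110 149 171 180 180
  180 180]
 [117 121 119 105  81  78 103 117 115  96  65  49  71 118 156
[... 1703 characters left out ...]
.061 ] [0.5371 0.0375 0.053 ] [np.float64(0.2602958229505856), np.float64(0.0814458997527156), np.float64(0.17223238689157155), np.float64(0.12681784384025455)]
peg [0.4953 0.0494 0.115 ] 0.1417881632532757 0.17274845567735836
side [0.5501 0.0294 0.061 ] 0.08498596385565076 0.051882827858157635
side [0.5106 0.0384 0.061 ] 0.1251444979449529 0.10728413029926588
side [0.5539 0.0472 0.061 ] 0.0841066219083566 0.26706731016231505
side [0.5156 0.0556 0.061 ] 0.12330739713103916 0.25094185726481694
side [0.5515 0.037  0.053 ] 0.08437936105154287 0.14311760820378372
side [0.5218 0.0406 0.053 ] 0.11428954349001995 0.13664974983793768
peg [0.4978 0.0472 0.115 ] 0.13902225334498705 0.16072704786298114
```

>>> step_arm --pt "0 40 0" --pt "0 80 0" --pt "0 120 0" --pt "0 150 0" --pt "0 167 0" --pt "0 167 0" --pt "0 167 -25" --pt "0 167 -50" --pt "0 167 -80" --pt "0 167 -100" --spin '[0,0,0,0,0,0,0,0,0,0]' --fingers '[40,40,40,40,40,40,40,40,40,40]'

```text
time_s: 10.4
eef_pos: [0.4951, 0.047, 0.1118]
eef_rot: [0.53, -0.468, 0.53, 0.468]
wrist_force: [0.7, -0.2, 0.0]
opening: 0.397
```

>>> step_arm --pt "0 0 -12" --pt "0 0 -20" --pt "0 0 -20" --pt "0 -3 -20" --pt "0 -6 -20" --pt "0 -9 -20" --pt "0 -11 -20" --pt "0 -12 -20" --pt "0 -12 -20" --spin '[0,0,0,0.02,0.04,0.04,0.04,0.04,0.04]' --fingers '[40,40,40,40,40,40,40,40,40]'

```text
time_s: 11.3
eef_pos: [0.4962, 0.0351, 0.0935]
eef_rot: [0.521, -0.479, 0.52, 0.478]
wrist_force: [-0.8, 0.1, 1.1]
opening: 0.401
```

>>> step_arm --pt "0 4 0" --pt "0 7 0" --pt "0 7 10" --pt "0 7 30" --pt "0 7 60" --pt "0 7 90" --pt "0 -30 120" --pt "0 -75 120" --pt "0 -120 120" --pt "0 -160 120" --spin '[0,0,0,0,0,0,0,0,0,0]' --fingers '[40,40,40,40,40,40,40,40,40,40]'

```text
time_s: 12.3
eef_pos: [0.496, -0.1266, 0.2147]
eef_rot: [0.521, -0.479, 0.52, 0.478]
wrist_force: [0.3, 0.4, -0.4]
opening: 0.397
```

```bash
python3 - <<'E'
from h import *
im=eyes.camera('side');cv2.imwrite('pics/s6.png',im[:,:,::-1]);crop('side','pics/s6.png','pics/s6c.png',215,275,180,230,12)
im=eyes.camera('top');cv2.imwrite('pics/t6.png',im[:,:,::-1]);crop('top','pics/t6.png','pics/t6c.png',230,275,175,220,12)
print(cv2.cvtColor(cv2.imread('pics/t6.png'),cv2.COLOR_BGR2GRAY)[190:204,240:260])
E
```

```text
[[172 144 101  82 114 144 145 117  97 107 114 115 125 139 130 104 109 138
  157 155]
 [169 141 101  96 129 155 147 115 101 111 109  99 110 134 133 109 120 150
  164 152]
 [170 148 119 116 144 161 147 114 104 115 106  86 101 131 128 110 128 158
  166 147]
 [165 150 134 132 150 161 145 110 100 109 101  83 102 129 124 109 131 163
  170 149]
 [146 141 134 134 146 152 134 100  92 104  95  83 108 133 122 108 135 164
  172 158]
 [136 134 132 134 136 132 112  87  89 102  91  81 110 131 114 107 136 165
  175 170]
 [133 133 132 131 130 117  94  78  91 101  88  81 110 126 108 105 139 165
  177 176]
 [132 131 132 131 128 114  88  76  89  97  81  79 111 126 106 110 144 168
  176 179]
 [132 130 131 131 128 111  86  76  91  97  78  81 115 127 106 112 146 169
  178 178]
 [131 130 130 131 125 109  82  76  93  94  77  89 119 123 103 114 150 172
  179 178]
 [126 129 129 128 124 108  82  80  96  94  79  94 119 117 100 121 158 176
  179 179]
 [123 125 129 126 120 101  77  81  98  93  80  99 124 116 101 127 162 177
  178 179]
 [117 121 123 122 113  94  75  84  98  91  84 109 130 116  99 128 162 176
  178 178]
 [113 118 119 120 111  92  77  88 104 102 104 123 131 110  95 126 159 171
  173 174]]
```

View pics/s6c.png

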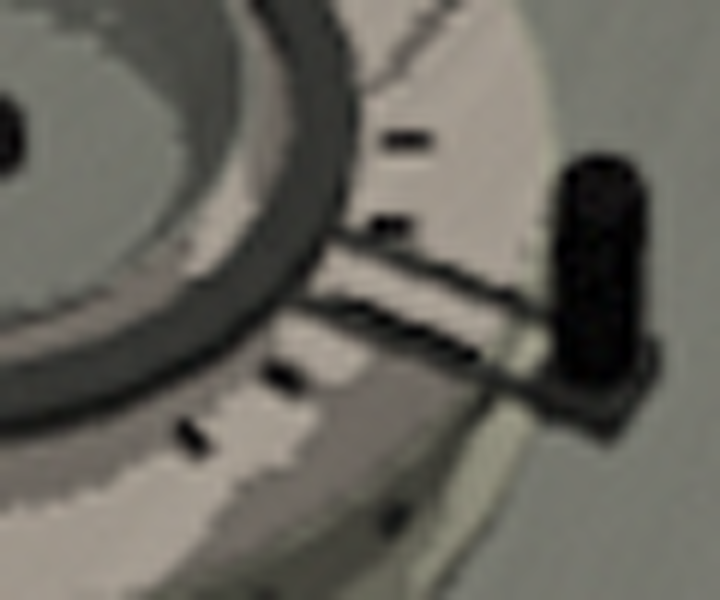

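View pics/t6c.png

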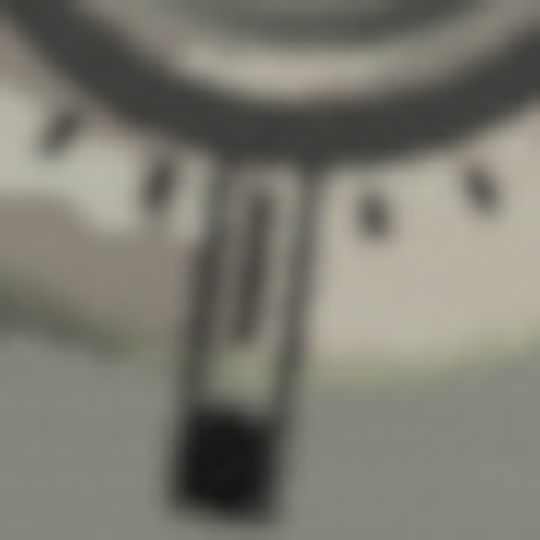

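```bash
python3 - <<'E'
from h import *
C_=np.r_[C,0]
ang=lambda p:np.arctan2((p-C_)[1],-(p-C_)[0])
T=lambda u,v,z:onz('top',u,v,z)
l=T(246.8,197,.061);r=T(254.3,197,.061);m=T(250.75,197,.053);print(l,r,(l+r)/2,m,ang((l+r)/2)-ang(m))
S=lambda x,y,z:cp('side',x,y,215,180,12,z)
a=[S(420,268,.061),S(500,300,.061),S(360,322,.061),S(500,388,.061),S(350,307,.053),S(470,357,.053)]
for k in a: print(k,np.hypot(*(k-C_)[:2]),ang(k))
E
```

```text
[0.5363 0.0478 0.061 ] [0.5363 0.0302 0.061 ] [0.5363 0.039  0.061 ] [0.5372 0.0385 0.053 ] 0.0032937587013268654
[0.5374 0.029  0.061 ] 0.09770025749858047 0.040580706798059835
[0.5204 0.0313 0.061 ] 0.11479728752630519 0.05515344835939372
[0.5434 0.0454 0.061 ] 0.0938699021172445 0.21884444014032414
[0.5132 0.0516 0.061 ] 0.12470955600982746 0.21468364087040007
[0.549  0.0363 0.053 ] 0.08672450244513641 0.13041994913137736
[0.5232 0.0402 0.053 ] 0.11280006720391378 0.1349571106947486
```

```bash
python3 - <<'E'
from h import *
a=cv2.imread('pics/top0.png').astype(int);b=cv2.imread('pics/t6.png').astype(int)
for n,(u,v) in dict(jar=(104,237),bowl=(138,163),truffle=(325,249)).items():
    print(n,[np.abs(a-b)[v-20:v+20,u-25:u+25].mean(),np.roll(a,2,1)[v-20:v+20,u-25:u+25].__sub__(b[v-20:v+20,u-25:u+25]).__abs__().mean()])
cv2.imwrite('pics/t6f.png',b)
print(ctrl.get_obs()['dq'])
E
```

```text
jar [np.float64(11.4875), np.float64(14.956333333333333)]
bowl [np.float64(15.317833333333333), np.float64(15.863166666666666)]
truffle [np.float64(38.245), np.float64(38.796)]
[ 0.0689 -0.0138  0.0299  0.0402  0.021   0.0618][ WARN:0@0.073] global loadsave.cpp:1063 imwrite_ Unsupported depth image for selected encoder is fallbacked to CV_8U.
```

View pics/t6.png

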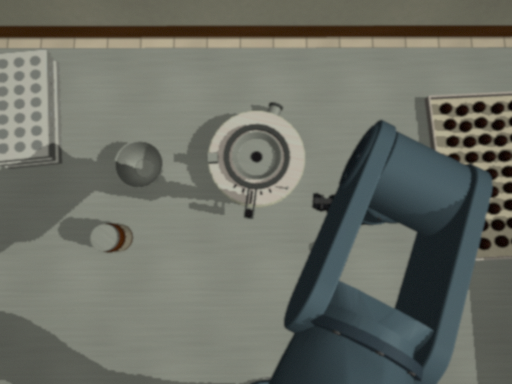

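>>> step_arm --pt "0 0 0" --pt "0 0 0" --pt "0 0 0" --spin '[0,0,0]' --fingers '[40,40,40]'

```text
time_s: 12.7
eef_pos: [0.4959, -0.1235, 0.2134]
eef_rot: [0.52, -0.479, 0.52, 0.479]
wrist_force: [0.4, 1.4, 0.3]
opening: 0.402
```

View pics/s6.png

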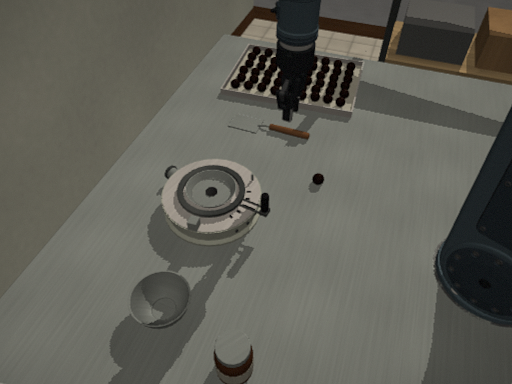

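All four objects sit at the same pixels as at the start: truffle (318,179), spatula (290,130), bowl (160,300), jar (234,358). The hand is clear of everything.

```bash
python3 -c "
from bench import hand_in
print(hand_in())"
```

```text
the job is handed in; nothing more can be done
None
```

The portion ring is reset and the job was handed in at about 12.7 s of the 58 s allowed; no verdict was reported.

- **Closing:** With the fingers straddling the peg, I pushed the lever clockwise until it stopped hard at the stop block. The wrist force rose to about 35 N there, and the top picture showed the lever against the block.
- **Setting:** I pushed it back in two stages, with a look in between. The first stage left it 3 to 4 mm short of the mark, and a further 5 mm at the peg centred it.
- **Last check:** The top view puts the window's middle about 0.5 mm from the long mark, and the side view about 0.3 mm, against the 5 mm allowed.
- **Other objects:** By eye in the last side picture, the jar, bowl, spatula and truffle are at their starting pixels. A pixel-difference check on the top view was inconclusive: the arm hid the truffle and the shadows had shifted.
- **Hand:** It was left clear of everything, with the tool point at about 0.21 m.

One early measurement failed: an automatic fit of the drum's outline gave a wrong radius of about 0.20 m. I used the ring's outer edge instead, which gave a radius of about 79 mm against the 80 mm stated.

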